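Run the brown mushrooms off the packing chute into the crate

TASK

Slide the yellow gate with the red grip fully to its end stop so that it shuts the white mushrooms' lane and leaves the brown mushrooms' lane open. Then push both brown mushrooms along their lane, without lifting them, over the lip so that they drop into the green crate. Leave the gate there, do not move the white mushrooms or shove the crate about, and leave the roll of tape and the loose white mushroom on the table alone.

Things in the scene. Friction and masses are not known exactly. Their poses are not given: they have to be found in the camera images.
- chute: fixed metal deck, two straight lanes, floor 108 mm above the table. Origin: on the table under the middle of the exit lip; lanes run from the lip (y = 0) back to y = +260 mm (open end); things leave over the lip to -y. Lane centrelines x = -49 and +49 mm, 94 mm wide, walls 22 mm high, 4 mm thick (x = -98, 0, +98 mm). One lane holds two brown caps, the other two white, either way round
- gate (a joint): gate position along chute +x, m: 0 = end stop where it shuts the lane at x = -49 mm, 0.098 = end stop where it shuts the lane at x = +49 mm; starts in between, partly blocking both. Stays where left (about 1.5 N). A yellow plate 90 mm wide along x, 4 mm thick, up to 35 mm above the lane floor, just outside the lip (chute y = -5 mm)
- gate_grip (a point): point in the red upright grip in the middle of the gate's top: the grip is 24 mm wide along chute x, 14 mm along chute y, and runs from 28 mm below this point to 18 mm above it; the point is at chute y = -7 mm and 171 mm above the table
- crate: open green plastic crate, loose, 0.7 kg, standing on the table below the lip, its edge a little under the deck: outside 250 (its x) x 200 (its y) x 80 mm high, walls and floor 5 mm. Origin: centre of its underside
- brown_front: brown mushroom cap, rigid, 76 mm across, 36 mm high, domed top, flat underside, about 80 g; the one nearer the lip in the brown lane. Origin: centre of its underside, z up at the start
- brown_rear: brown mushroom cap, rigid, 76 mm across, 36 mm high, domed top, flat underside, about 80 g; the one behind it in the same lane, 78 to 96 mm farther from the lip. Origin: centre of its underside, z up at the start
- white_front: white mushroom cap, rigid, 76 mm across, 36 mm high, domed top, flat underside, about 80 g; the one nearer the lip in the white lane; to be left. Origin: centre of its underside, z up at the start
- white_rear: white mushroom cap, rigid, 76 mm across, 36 mm high, domed top, flat underside, about 80 g; the one behind it; to be left. Origin: centre of its underside, z up at the start
- loose_cap: bystander: single white mushroom cap, 76 mm across, lying on the table to the right of the crate
- tape: bystander: blue roll of tape, 100 mm across, 45 mm high, lying on the table to the left of the chute
Mind the look-alikes: they are no part of the job. What is shaped like the brown_front but turquoise is not meant.

How it is judged (in metres and radians):
On the way, in this order (a step that is already met when the one before it is completed fails the run):
1. the gate is at the end stop that shuts the white lane (within 5 mm), with both brown caps still on the chute (((value of joint gate below 0.005 m and x of white_front in the frame of chute below 0 m) or (value of joint gate above 0.093 m and x of white_front in the frame of chute above 0 m)) and z of each of brown_front, brown_rear in the frame of chute above 0.1 m), for 0.2 s.
2. both brown caps are inside the crate (x of brown_front in the frame of crate between -0.12 and 0.12 m and y of brown_front in the frame of crate between -0.095 and 0.095 m and z of brown_front in the frame of crate between 0 and 0.078 m and linear speed of each of brown_front, brown_rear below 0.03 m/s and x of brown_rear in the frame of crate between -0.12 and 0.12 m and y of brown_rear in the frame of crate between -0.095 and 0.095 m and z of brown_rear in the frame of crate between 0 and 0.078 m), for 0.2 s.
At the end, for the whole second after the job is handed in: both brown caps lie at rest inside the crate, below its rim; the gate is within 5 mm of the end stop that shuts the white lane; the white caps lie within 30 mm and the crate within 40 mm of where they started (all of step 2 and ((value of joint gate below 0.005 m and x of white_front in the frame of chute below 0 m) or (value of joint gate above 0.093 m and x of white_front in the frame of chute above 0 m)) and distance of each of white_front, white_rear from where it was at the start of the episode below 0.03 m and distance of crate from where it was at the start of the episode below 0.04 m); the robot touches nothing.
It fails at once if a brown cap is lifted (its underside centre more than 50 mm above the lane floor) (z of any of brown_front, brown_rear in the frame of chute above 0.158 m).
It fails at once if a white cap is displaced by more than 30 mm (distance of any of white_front, white_rear from where it was at the start of the episode above 0.03 m).
It fails at once if the crate is shifted by more than 40 mm (distance of crate from where it was at the start of the episode above 0.04 m).
It fails at once if a bystander is displaced by more than 30 mm (distance of any of loose_cap, tape from where it was at the start of the episode above 0.03 m).
It also fails if it takes over 45 s, if anything falls off the work surface, if the arm or the gripper's body presses on something with over 40 N, if the wrist force passes 120 N, or if a joint passes its speed limit or range.

ROBOT

A 6-joint arm with a two-finger parallel gripper is mounted at the origin on the work surface. World frame = base frame: x ahead of the robot, y to its left, z up, the work surface at z = 0. Lengths are in mm, angles in rad, forces in N, time in s.
With the tool pointing down it reaches from about 350 to 775 mm from the base axis. Payload 7.3 kg.
Tool frame: the origin (TCP) lies at the centre of the arm's flange, where the gripper is bolted on; the fingertips stand 178 mm ahead of it and the grasp point (between the pads) lies 159 mm ahead of it; z points along the fingers, y is the line along which they close (so a half turn about z gives the same grasp; the last joint's range is limited). The gripper opens to 92 mm and grips with 3 to 60 N. Pads are 19 mm wide; open, the fingers measure 130 mm over their backs; the gripper's body (75 mm by 190 mm) begins 47 mm behind the grasp point.
Start: joints at [-1.363, 0.342, 1.524, -0, 1.275, -0.146], TCP at [181.914, -492.479, 404.741] pointing down, gripper open.
Joint ranges: [-2.53, 2.53], [-0.77, 2.02], [0.04, 2.7], [-1, 4.14], [0.28, 2.66], [-3.11, 3.11]. Speed limits (rad/s): [2.57, 2.57, 3.14, 3.14, 3.14, 3.14].

INTERFACE

Orientations are given as [roll, pitch, yaw] about the fixed x, y, z axes, in that order (R = Rz(yaw) Ry(pitch) Rx(roll)).
In Python, from plant import * gives the robot as it stands. The module is installed in compiled form; this text tells all that it offers.
- The arm moves only by the shell command python3 -m inch 'ROWS'. ROWS is JSON, a list of rows, each a list of 5 numbers: the shift along the tool's x, y, z in m, then the turn about the tool's z in rad, then the opening, from 0 (shut) to 1 (fully open). In form: [[tx, ty, tz, spin, claw], ...]. A call has 1 to 8 rows; each row is the pose to reach, as a shift and turn from the pose commanded when the call began, along the tool's axes at that moment; what a row does not reach only later rows make up. A row lasts 1/12 s, in which the tool goes at most 41.7 mm and 7.16 degrees, less where a joint would pass 70% of its speed; a pose out of reach is approached as far as the arm can. A call with a gripper value outside its range is refused whole. The fingers move at their own pace and stop on an object; the grip force is fixed at half the most. Time passes only in rows, so rows that repeat a pose let the fingers close. It gives the time, the measured TCP pose, the force, the opening and the grip force at its end, in the units of the state.
- get_obs(): the state, without advancing time (a new reading comes with each control period).
- capture(name): name is "scene" or "top" or "wrist"; returns a dict with "color" (420x560x3 uint8, red, green, blue), "intrinsics" (3x3 intrinsics, pixels), "pose" (4x4, takes a point from camera to world coordinates). Camera axes: x right, y down, z forward; pixel columns grow to the right and rows downward; lengths in mm; the calibration is good to about 2 mm. A picture is of the moment at which its call begins. There is no depth.
- close_job(): hands the job in; it is judged then, once.
Trained networks look in a picture, given as the dict that the camera call returned (one of the last four; its "shot" number tells which), for a name from the list of things; names that differ only in an ending like _2 or _b are one class to them, and where a whole thing is asked for, a point or a joint stands for the part that bears it (a point fixed in the world has none). Each returns a list of dicts, best first, with "conf" (0 to 1); they miss things now and then, are a little off and sometimes report something else, mostly with a low value. They report only what shows in the picture. A call takes as long as a camera call. They do not tell look-alikes from the thing itself.
- look_for(picture, target): "rect" ([centre column, centre row, width, height] in pixels, round what is visible of it).
- trace(picture, target): "pixels" (420x560 bool, what is visible of it) and "rect" ([centre column, centre row, width, height] in pixels, round what is visible of it).
- tip_of(picture, target): "centre" ([column, row] in pixels: a listed point, or the origin of a listed thing).
The state is a dict: "time": time; "joint_positions": joint angles; "dq": joint speeds; "tau": joint torques, N m; "tool_pos": TCP position; "tcp_rot": TCP orientation; "contact_force": force on the tool from outside, world axes, zero at the start; "moment": the same for the moment, N m; "grip_width": finger opening in mm; "finger_force": force on a finger pad.
Only numpy, scipy, OpenCV 4.12 (cv2) and the standard library are available. Lean on these libraries where they do the work, as an engineer would, in place of code of your own. Each camera call takes 0.05 s, during which the arm holds its last target. There are 200 camera calls.

## Working session

There is one attempt and no reset: what is moved stays moved. The work goes in short steps, Python scripts to look and compute and a shell command to move; the robot and the scene stay as the last step left them, time stands still between calls to the robot, and variables do not carry over. Pictures are saved under pics/ and viewed, at most 10 in all, crops included, and the job is handed in when it is done.

```bash
mkdir -p pics
cat > h.py <<'E'
from plant import *
import numpy as np, cv2
def save(p,n): cv2.imwrite('pics/'+n,cv2.cvtColor(p['color'],cv2.COLOR_RGB2BGR))
def ray(p,uv):
    K=np.array(p['intrinsics']);T=np.array(p['pose'])
    d=T[:3,:3]@np.linalg.solve(K,[uv[0],uv[1],1.]);return T[:3,3],d/np.linalg.norm(d)
def atz(p,uv,z):
    o,d=ray(p,uv);return o+d*(z-o[2])/d[2]
def tri(rs):
    A=0;b=0
    for o,d in rs:
        P=np.eye(3)-np.outer(d,d);A=A+P;b=b+P@o
    return np.linalg.solve(A,b)
E
python3 - <<'E'
from h import *
np.set_printoptions(precision=1,suppress=True)
P={n:capture(n) for n in('scene','top')}
for n,p in P.items(): save(p,n+'1.png');print(n,np.array(p['pose'])[:3])
for t in ['chute','gate_grip','crate','brown_front','brown_rear','white_front','white_rear','loose_cap','tape']:
    rs=[]
    for n,p in P.items():
        r=tip_of(p,t)
        print(t,n,[(np.round(x['centre']),round(x['conf'],2)) for x in r[:3]])
        if r: rs.append(ray(p,r[0]['centre']))
    if len(rs)==2: print('   ',tri(rs))
print(get_obs())
E
```

```text
scene [[  -0.6    0.6   -0.5 1067.3]
 [   0.8    0.4   -0.4  369.7]
 [  -0.    -0.7   -0.8  821.1]]
top [[   0.    -1.     0.1  378.9]
 [  -1.    -0.    -0.    46.5]
 [   0.    -0.1   -1.  1522.7]]
chute scene [(array([258., 228.]), 0.93), (array([417., 337.]), 0.52)]
chute top [(array([304., 213.]), 0.92), (array([281., 228.]), 0.36)]
    [554.4 -44.9  -2.3]
gate_grip scene [(array([252., 178.]), 0.91), (array([256., 228.]), 0.45)]
gate_grip top [(array([313., 210.]), 0.44)]
    [546.  -60.  163.6]
crate scene [(array([229., 216.]), 0.79)]
crate top [(array([332., 215.]), 0.92)]
    [ 554.  -139.   -15.4]
brown_front scene [(array([257., 222.]), 0.94), (array([212., 302.]), 0.74)]
brown_front top [(array([288., 195.]), 0.8), (array([293., 143.]), 0.61), (array([263., 269.]), 0.56)]
    [601.7   3.1 103. ]
brown_rear scene [(array([291., 242.]), 0.72)]
brown_rear top [(array([263., 194.]), 0.94)]
    [598.5  84.5  88.8]
white_front scene [(array([287., 200.]), 0.7)]
white_front top [(array([282., 228.]), 0.67), (array([329., 216.]), 0.36)]
    [502.8  19.5 101.3]
white_rear scene [(array([317., 218.]), 0.69)]
white_rear top [(array([258., 225.]), 0.75)]
    [505.3  97.6  90.9]
loose_cap scene [(array([169., 178.]), 0.85)]
loose_cap top [(array([404., 222.]), 0.68)]
    [ 540.2 -373.7  -15.9]
tape scene [(array([418., 335.]), 0.81)]
tape top [(array([163., 197.]), 0.58), (array([262., 195.]), 0.41)]
    [594.7 406.4   2.7]
{'time': 1.0, 'joint_positions': array([-1.4,  0.3,  1.5,  0. ,  1.3, -0.1]), 'dq': array([ 0.,  0., -0.,  0., -0., -0.]), 'tau': array([ -0. , -43.1, -24.4,   0.1,   0. ,  -0. ]), 'tool_pos': array([ 181.9, -492.5,  404.7]), 'tcp_rot': array([ 3.1, -0. ,  0.4]), 'contact_force': array([ 0.4, -0.3,  0.5]), 'moment': array([-0.,  0.,  0.]), 'finger_force': 0.0, 'grip_width': 91.8059503320584}
```

View pics/scene1.png

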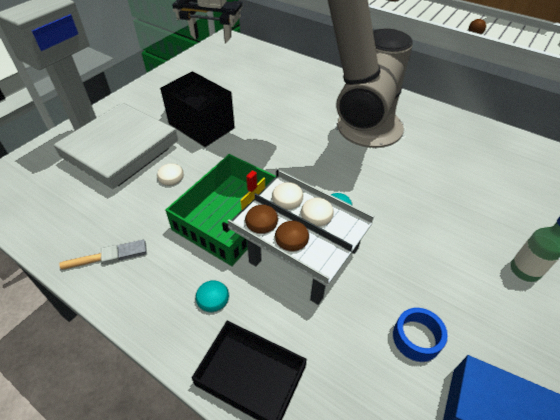

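View pics/top1.png

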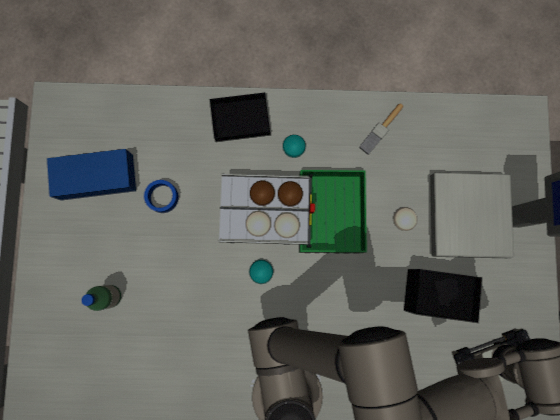

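The brown lane is the far one (chute +x = world +x), so the gate goes to 0, toward the robot. Turquoise caps are look-alikes. Next I refine the chute pose.

Run:
```python
from h import *
np.set_printoptions(precision=3,suppress=True)
p=capture('top')
r=trace(p,'chute')[0];m=r['pixels'].astype(np.uint8);print(r['conf'],r['rect'])
q=cv2.boxPoints(cv2.minAreaRect(cv2.findNonZero(m)))
print([atz(p,u,130)[:2] for u in q])
r=trace(p,'crate')[0];q=cv2.boxPoints(cv2.minAreaRect(cv2.findNonZero(r['pixels'].astype(np.uint8))))
print('crate',[atz(p,u,80)[:2] for u in q])
print('box top corners',[atz(p,u,100)[:2] for u in [(410,270),(480,278),(475,320)]])
o=get_obs();print(o['tool_pos'],o['tcp_rot'],o['joint_positions'])
I=p['color'][155:265,205:375];cv2.imwrite('pics/crop.png',cv2.resize(I[:,:,::-1],None,fx=4.5,fy=4.5,interpolation=cv2.INTER_CUBIC))
```

```text
0.93 [268.8, 211.3, 99.1, 75.7]
[array([442.023, 207.735]), array([653.29 , 210.986]), array([653.766, -69.216]), array([441.776, -67.11 ])]
crate [array([678.3  , -24.974]), array([ 683.549, -230.531]), array([ 430.049, -230.351]), array([425.621, -29.307])]
box top corners [array([ 382.204, -353.727]), array([ 363.213, -561.127]), array([ 241.537, -542.651])]
[ 181.92  -492.488  404.735] [ 3.141 -0.     0.354] [-1.363  0.342  1.524  0.     1.275 -0.146]
```

View pics/crop.png

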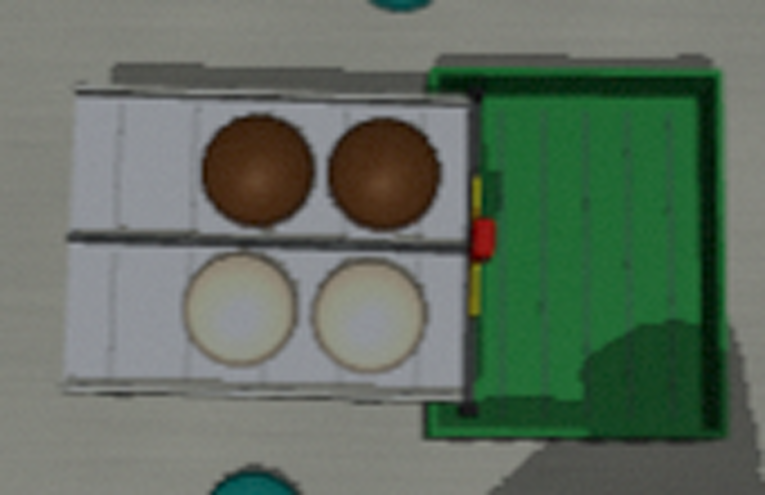

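The crop shows the centre wall from (68,237) to (470,245), the outer walls from (80,93) to (475,98) and from (62,388) to (465,400), and the red grip at (483,238). I convert these to world positions.

```bash
python3 - <<'E'
from h import *
np.set_printoptions(precision=2,suppress=True)
p=capture('top');f=lambda u,z:atz(p,(205+(u[0]+.5)/4.5-.5,155+(u[1]+.5)/4.5-.5),z)[:2]
L=[((68,237),(470,245)),((80,93),(475,98)),((62,388),(465,400))]
for a,b in L:
    A,B=f(a,130),f(b,130);d=A-B;print(A,B,np.linalg.norm(d),'yaw',np.arctan2(-d[0],d[1]))
print('grip top',f((484,238),189));print('caps',[f(u,135) for u in[(384,172),(259,170),(369,315),(240,309)]])
E
python3 -m inch '[[0,0,-0.04,0,0],[0,0,-0.08,0,0],[0.04,0,-0.08,-0.12,0],[0.04,0,-0.08,-0.24,0],[0.04,0,-0.08,-0.354,0],[0.04,0,-0.08,-0.354,0]]'
```

```text
[551.43 209.53] [552.43 -50.96] 260.4965988278932 yaw 0.003833979230903311
[646.31 205.36] [649.52 -52.81] 258.1903247346326 yaw 0.012405156189602732
[453.78 209.62] [451.89 -49.22] 258.8507226899319 yaw -0.007273987105960267
grip top [549.67 -55.49]
caps [array([598.22,   5.98]), array([597.54,  87.09]), array([504.86,  13.79]), array([506.81,  96.84])]
time: 1.7
tool_pos: [219.9, -478.3, 484.9]
tcp_rot: [3.141, 0.0, 0.713]
contact_force: [0.2, -0.3, -0.6]
grip_width: 56.3
finger_force: 0.0
```

```bash
python3 -m inch '[[0.04,-0.006,0,0.1,0],[0.08,-0.012,0,0.2,0],[0.12,-0.017,0,0.3,0],[0.16,-0.023,0,0.4,0],[0.2,-0.028,0,0.5,0],[0.24,-0.034,0,0.6,0],[0.28,-0.04,0,0.713,0],[0.28,-0.04,0,0.713,0]]'; python3 -c "
from h import *
print(get_obs()['joint_positions'])"
```

```text
time: 2.37
tool_pos: [408.7, -262.3, 484.8]
tcp_rot: [-3.14, -0.002, -0.011]
contact_force: [-0.4, 0.3, 1.3]
grip_width: 3.4
finger_force: 0.0
[-0.72922549  0.21587814  1.47722202  0.00238045  1.44840523  0.85221766]
```

```bash
python3 -m inch '[[0.026,-0.029,0,0,0],[0.052,-0.058,0,0,0],[0.078,-0.087,0,0,0],[0.104,-0.116,0,0,0],[0.13,-0.145,0,0,0],[0.156,-0.174,0,0,0],[0.182,-0.203,0,0,0],[0.182,-0.203,0,0,0]]'
python3 - <<'E'
from h import *
np.set_printoptions(precision=1,suppress=True)
o=get_obs();print(o['tool_pos'],o['tcp_rot'])
W=capture('wrist');S=capture('scene');save(W,'w1.png')
print(np.array(W['pose']))
for t in ['chute','gate_grip','brown_front','brown_rear','white_front','crate']:
    a=tip_of(W,t);b=tip_of(S,t)
    print(t,[(np.round(x['centre']),round(x['conf'],2)) for x in a[:2]],[(np.round(x['centre']),round(x['conf'],2)) for x in b[:2]])
    if a and b: print('  ',tri([ray(W,a[0]['centre']),ray(S,b[0]['centre'])]))
E
```

```text
time: 3.03
tool_pos: [592.2, -60.2, 483.4]
tcp_rot: [-3.139, -0.0, -0.003]
contact_force: [-0.2, 0.7, -0.9]
grip_width: 0.5
finger_force: 0.0
[592.2 -60.2 483.4] [-3.1 -0.  -0. ]
[[ -0.   -1.   -0.3 672.1]
 [ -1.    0.    0.  -59.5]
 [ -0.    0.3  -1.  463.4]
 [  0.    0.    0.    1. ]]
chute [(array([268., 190.]), 0.7)] [(array([255., 224.]), 0.66), (array([290., 242.]), 0.25)]
   [558.7 -48.1  16.7]
gate_grip [(array([271., 234.]), 0.85)] [(array([416., 340.]), 0.64), (array([254., 180.]), 0.57)]
   [ 462.3  184.1 -167. ]
brown_front [(array([219., 170.]), 0.69), (array([232.,  20.]), 0.6)] [(array([212., 297.]), 0.95), (array([259., 220.]), 0.75)]
   [674.   -0.8 -10.9]
brown_rear [(array([140., 169.]), 0.72)] [(array([290., 242.]), 0.72)]
   [608.5  90.5 104.9]
white_front [(array([214., 248.]), 0.58)] [(array([285., 200.]), 0.75)]
   [514.7  13.  111.3]
crate [(array([322., 184.]), 0.89)] [(array([230., 217.]), 0.82)]
   [ 563.6 -127.5   -2.6]
```

View pics/w1.png

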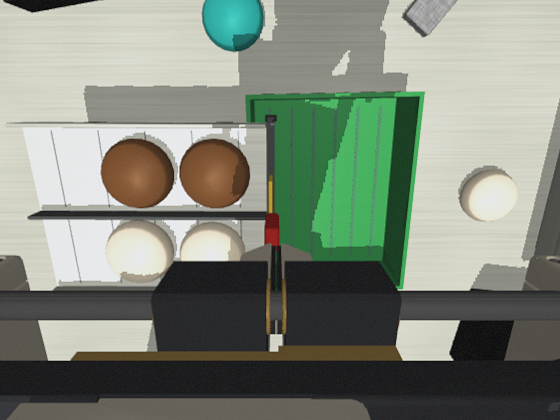

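The wrist view shows the grip at about (271,230), the centre wall along row 214, and the brown caps at (215,172) and (138,172).

Run:
```python
from h import *
np.set_printoptions(precision=1,suppress=True)
W=capture('wrist');S=capture('scene');T=capture('top')
print('wall',atz(W,(38,215),130),atz(W,(266,214.5),130),'outer',atz(W,(12,124),130),atz(W,(268,124),130))
print('grip top wrist',atz(W,(272,225),180),'mid',atz(W,(271,234),171))
g=(254,180)
print('W+S',tri([ray(W,(271,232)),ray(S,(252.5,180))]),'T+S',tri([ray(T,(312.3,207.7)),ray(S,(252.5,178))]))
print('caps',[atz(W,u,130) for u in[(214,172),(138,172)]])
```

```text
wall [556.9 195.1 130. ] [555.9 -52.7 130. ] outer [653.  199.7 130. ] [651.4 -56.2 130. ]
grip top wrist [562.4 -59.8 180. ] mid [549.8 -58.6 171. ]
W+S [547.6 -58.5 160.2] T+S [551.  -56.6 170.6]
caps [array([603.1,   0.9, 130. ]), array([603.6,  80.2, 130. ])]
```

```bash
python3 -m inch '[[0,0,0.04,0,0],[0,0,0.08,0,0],[0,0,0.12,0,0],[0,0,0.146,0,0],[0,0,0.146,0,0]]' && python3 -m inch '[[-0.012,0,0,0,0],[-0.024,0,0,0,0],[-0.034,0,0,0,0],[-0.044,0,0,0,0],[-0.054,0,0,0,0],[-0.06,0,0,0,0],[-0.06,0,0,0,0]]'
python3 - <<'E'
from h import *
S=capture('scene');T=capture('top');save(S,'s2.png')
for p in(S,T):
  r=[x for x in tip_of(p,'gate_grip')]; print([(x['centre'],x['conf'],atz(p,x['centre'],171)) for x in r])
E
```

```text
time: 4.3
tool_pos: [587.7, -63.8, 332.6]
tcp_rot: [-3.139, 0.011, -0.005]
contact_force: [-0.4, 0.1, -0.2]
grip_width: 0.4
finger_force: 0.0
time: 4.88
tool_pos: [529.0, -63.9, 340.6]
tcp_rot: [3.141, -0.002, -0.005]
contact_force: [-0.3, 0.4, -0.2]
grip_width: 0.8
finger_force: 0.0
[([267.2, 165.1], 0.59, array([496.44461157, -53.41108419, 171.        ]))]
[([307.9, 226.4], 0.5, array([497.92376385, -45.55621085, 171.        ]))]
```

```bash
python3 -m inch '[[-0.002,0,0,0,0],[-0.004,0,0,0,0],[-0.004,0,0,0,0]]'; python3 -m inch '[[-0.002,0,0,0,0],[-0.004,0,0,0,0],[-0.004,0,0,0,0]]'
```

```text
time: 5.33
tool_pos: [527.3, -63.9, 339.2]
tcp_rot: [3.141, -0.008, -0.006]
contact_force: [13.2, 1.4, -5.1]
grip_width: 0.5
finger_force: 6.2
time: 5.58
tool_pos: [525.6, -63.9, 339.3]
tcp_rot: [3.141, -0.017, -0.006]
contact_force: [25.9, 2.1, -13.8]
grip_width: 0.4
finger_force: 13.3
```

View pics/s2.png

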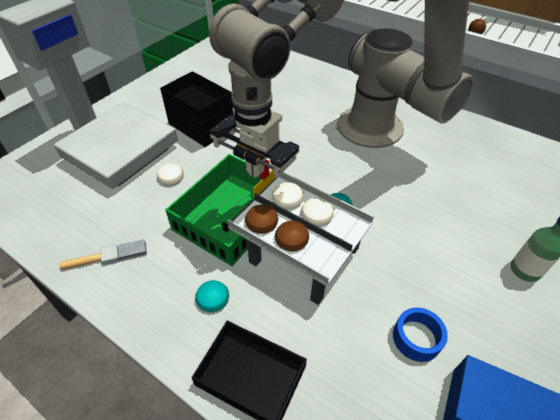

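Pressing at 26 N with the tool at the predicted place, the gate is against its end stop. I back off and go behind the rear brown cap.

```bash
python3 -m inch '[[0.01,0,0,0,0],[0.025,0,0,0,0],[0.025,0,-0.035,0,0],[0.025,0,-0.07,0,0],[0.025,0,-0.07,0,0]]' && python3 -m inch '[[0.007,-0.035,0,0,0],[0.014,-0.07,0,0,0],[0.021,-0.105,0,0,0],[0.028,-0.14,0,0,0],[0.035,-0.175,0,0,0],[0.043,-0.21,0,0,0],[0.051,-0.239,0,0,0],[0.051,-0.239,0,0,0]]'
python3 - <<'E'
from h import *
np.set_printoptions(precision=1,suppress=True)
T=capture('top');W=capture('wrist');save(W,'w2.png')
for p,ts in((T,['gate_grip','white_front','brown_rear']),(W,['brown_rear','brown_front'])):
  for t in ts: print(t,[(x['centre'],round(x['conf'],2),atz(p,x['centre'],171 if t=='gate_grip' else 108)) for x in tip_of(p,t)[:2]])
o=get_obs();print(o['tool_pos'],o['tcp_rot'])
E
```

```text
time: 6.0
tool_pos: [547.5, -64.1, 414.9]
tcp_rot: [3.139, -0.01, -0.005]
contact_force: [1.1, -0.1, 1.2]
grip_width: 0.2
finger_force: 0.0
time: 6.67
tool_pos: [598.8, 179.9, 407.9]
tcp_rot: [-3.14, -0.0, -0.0]
contact_force: [-0.7, -0.2, 0.5]
grip_width: 0.6
finger_force: 0.0
gate_grip [([311.3, 221.5], 0.53, array([512., -55., 171.]))]
white_front [([281.4, 225.7], 0.63, array([503.7,  28.5, 108. ]))]
brown_rear [([261.2, 193.2], 0.56, array([599.3,  90.7, 108. ]))]
brown_rear [([374.6, 192.9], 0.66, array([603.8,  90.5, 108. ]))]
brown_front [([467.9, 194.0], 0.82, array([602.6,   7.3, 108. ])), ([452.0, 8.9], 0.78, array([748. ,  44.6, 108. ]))]
[598.5 173.5 408.9] [ 3.1 -0.  -0. ]
```

View pics/w2.png

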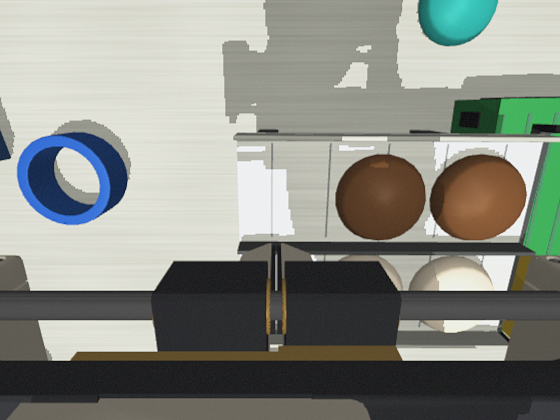

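The wrist view shows the brown caps at (380,196) and (478,196), with the lane behind them free below the fingers. The gate's near end shows at (520,280). I lower the fingers into the lane.

```bash
python3 -m inch '[[0.004,0,0.035,0,0],[0.004,0,0.07,0,0],[0.004,0,0.1,0,0],[0.004,0,0.115,0,0],[0.004,0,0.115,0,0],[0.004,0,0.115,0,0]]'
```

```text
time: 7.52
tool_pos: [602.6, 174.0, 293.6]
tcp_rot: [3.141, 0.001, -0.006]
contact_force: [-0.5, -0.1, 1.0]
grip_width: 0.7
finger_force: 0.0
```

```bash
python3 -m inch '[[0,0.012,0,0,0],[0,0.024,0,0,0],[0,0.036,0,0,0],[0,0.05,0,0,0],[0,0.066,0,0,0],[0,0.084,0,0,0],[0,0.104,0,0,0],[0,0.104,0,0,0]]'
python3 - <<'E'
from h import *
np.set_printoptions(precision=1,suppress=True)
S=capture('scene');save(S,'s3.png');T=capture('top')
for t in ['brown_rear','brown_front']: print(t,[(x['centre'],round(x['conf'],2),atz(T,x['centre'],108)) for x in tip_of(T,t)[:3]])
E
```

```text
time: 8.18
tool_pos: [602.1, 66.8, 294.7]
tcp_rot: [3.14, -0.002, -0.009]
contact_force: [-0.1, -0.0, -0.2]
grip_width: 0.4
finger_force: 0.0
brown_rear [([285.9, 196.1], 0.44, array([592.4,  17. , 108. ]))]
brown_front [([293.8, 146.6], 0.75, array([743.9,  -3.6, 108. ])), ([310.3, 195.5], 0.64, array([595.9, -55.6, 108. ]))]
```

View pics/s3.png

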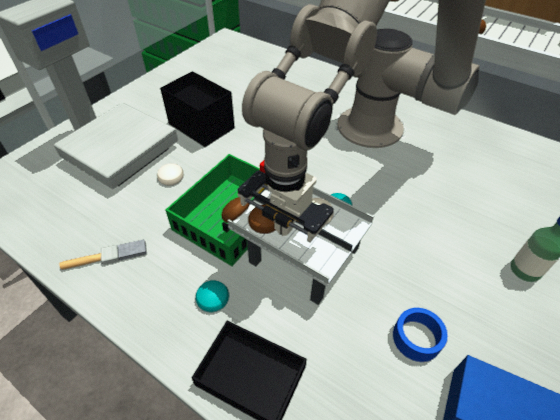

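The front cap is tipping over the lip at (235,208). I let it settle and then push on.

```bash
python3 -m inch '[[0,0,0,0,0],[0,0,0,0,0],[0,0.006,0,0,0],[0,0.012,0,0,0],[0,0.018,0,0,0],[0,0.018,0,0,0],[0,0.018,0,0,0],[0,0.018,0,0,0]]'
python3 - <<'E'
from h import *
np.set_printoptions(precision=1,suppress=True)
S=capture('scene');save(S,'s4.png');T=capture('top')
for t in ['brown_rear','brown_front','crate']: print(t,[(x['centre'],round(x['conf'],2),atz(T,x['centre'],0)) for x in tip_of(T,t)[:3]])
cv2.imwrite('pics/s4c.png',np.hstack([cv2.resize(S['color'][120:320,140:340,::-1],(400,400)),cv2.resize(T['color'][130:290,215:375,::-1],(400,400))]))
E
```

```text
time: 9.05
tool_pos: [601.8, 52.6, 293.7]
tcp_rot: [3.141, 0.0, -0.006]
contact_force: [-0.0, -0.9, -0.6]
grip_width: 0.4
finger_force: 0.0
brown_rear [([291.7, 195.9], 0.4, array([609.8,  -3.8,   0. ])), ([303.9, 213.9], 0.39, array([552.7, -43.8,   0. ]))]
brown_front [([293.9, 146.2], 0.6, array([773.1,  -7.8,   0. ])), ([351.1, 195.1], 0.57, array([ 617. , -194.6,    0. ])), ([292.9, 197.0], 0.42, array([606.3,  -7.7,   0. ]))]
crate [([329.9, 213.7], 0.75, array([ 555.3, -126.9,    0. ]))]
```

View pics/s4c.png

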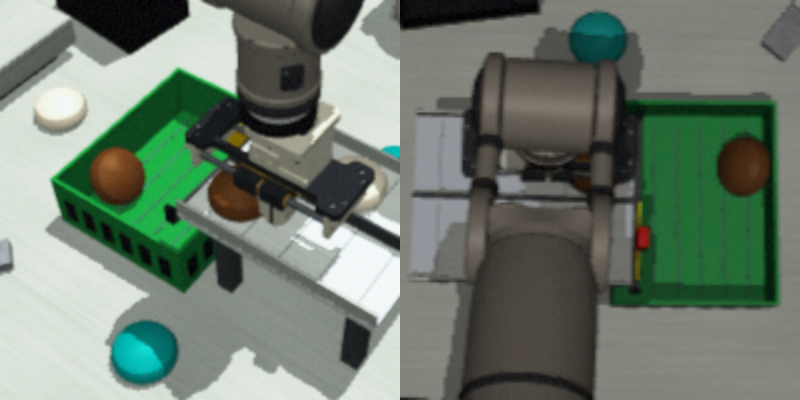

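The front cap is in the crate against its far wall, at crop (745,165). Now I push the rear cap over slowly.

```bash
python3 -m inch '[[0,0.01,0,0,0],[0,0.02,0,0,0],[0,0.03,0,0,0],[0,0.04,0,0,0],[0,0.05,0,0,0],[0,0.058,0,0,0],[0,0.066,0,0,0],[0,0.074,0,0,0]]';python3 -m inch '[[0,0.004,0,0,0],[0,0.008,0,0,0],[0,0.008,0,0,0],[0,0.008,0,0,0],[0,0.008,0,0,0],[0,0.008,0,0,0]]'
python3 - <<'E'
from h import *
S=capture('scene');T=capture('top')
cv2.imwrite('pics/s5c.png',np.hstack([cv2.resize(S['color'][120:320,140:340,::-1],(400,400)),cv2.resize(T['color'][130:290,215:375,::-1],(400,400))]))
E
```

```text
time: 9.97
tool_pos: [601.8, -21.6, 295.0]
tcp_rot: [-3.14, -0.002, -0.006]
contact_force: [-1.7, 9.5, 19.6]
grip_width: 0.5
finger_force: 8.8
time: 10.47
tool_pos: [601.3, -29.2, 293.2]
tcp_rot: [3.142, 0.001, -0.005]
contact_force: [-0.2, 0.1, 0.1]
grip_width: 0.3
finger_force: 0.0
```

View pics/s5c.png

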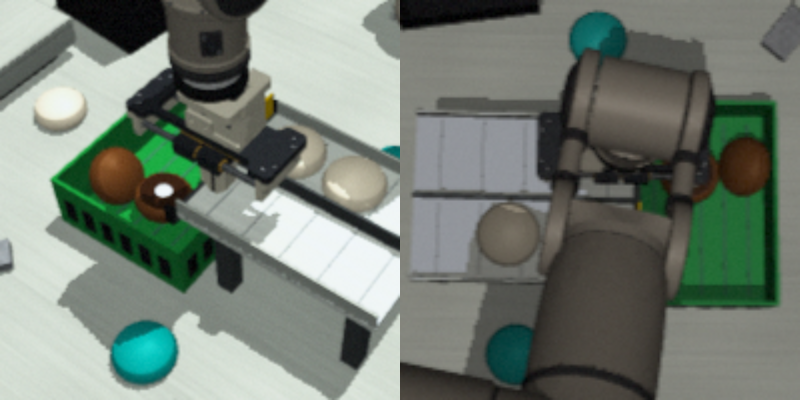

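Both caps are now in the crate, the rear one upside down at scene crop (163,197). I retract and check.

```bash
python3 -m inch '[[0,-0.03,0,0,0],[0,-0.06,0,0,0],[0,-0.06,-0.04,0,0],[0,-0.06,-0.08,0,0],[0,-0.1,-0.11,0,0],[0,-0.14,-0.11,0,0],[0,-0.18,-0.11,0,0],[0,-0.18,-0.11,0,0]]'
python3 - <<'E'
from h import *
np.set_printoptions(precision=1,suppress=True)
S=capture('scene');T=capture('top')
print('crate',[(x['centre'],atz(T,x['centre'],0)) for x in tip_of(T,'crate')[:1]],[(x['centre'],atz(T,x['centre'],171)) for x in tip_of(T,'gate_grip')[:1]])
cv2.imwrite('pics/s6c.png',np.hstack([cv2.resize(S['color'][120:320,140:340,::-1],(400,400)),cv2.resize(T['color'][130:290,215:375,::-1],(400,400))]))
E
```

```text
time: 11.23
tool_pos: [601.5, 156.9, 404.5]
tcp_rot: [-3.139, -0.002, 0.0]
contact_force: [-1.0, -1.1, -0.4]
grip_width: 0.4
finger_force: 0.0
crate [([329.7, 216.4], array([ 546.6, -126.4,    0. ]))] [([303.7, 211.1], array([541.1, -33. , 171. ]))]
```

View pics/s6c.png

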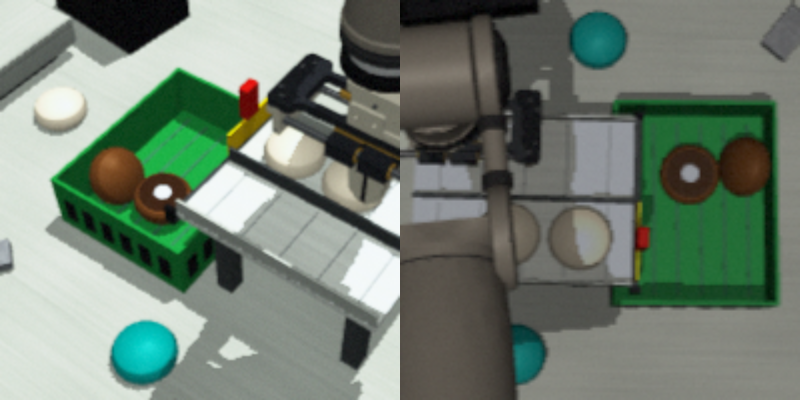

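The gate is at its stop, both brown caps are inside the crate below the rim, and the whites and the crate are in place. The gripper is clear of everything, so I hand in.

```bash
python3 -m inch '[[0,0,-0.02,0,0],[0,0,-0.02,0,0],[0,0,-0.02,0,0],[0,0,-0.02,0,0]]'; python3 -c "
from plant import *
print(close_job())"
```

```text
time: 11.77
tool_pos: [602.4, 149.7, 423.0]
tcp_rot: [3.141, 0.001, -0.007]
contact_force: [0.2, 0.1, -0.3]
grip_width: 0.4
finger_force: 0.0
the job is handed in; nothing more can be done
None
```

The job is handed in at about 12 s (no verdict came back): the gate shuts the white lane at its end stop, both brown caps are in the green crate, and the white caps, crate and bystanders showed no visible shift in the pictures.

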